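Clamp a board cassette in the eccentric cam clamp

ROBOT

A 6-joint arm with a two-finger parallel gripper is mounted at the origin on the work surface; the furniture and walls round the work are solid. World frame = base frame: x ahead of the robot, y to its left, z up, the work surface at z = 0. Lengths are in m, angles in rad, forces in N, time in s.
With the tool pointing down it reaches from about 0.325 to 0.85 m from the base axis. Payload 15.5 kg.
Tool frame: the origin (TCP) lies at the very end of the fingers, on their centre line; the grasp point (between the pads) lies 19 mm behind it; z points along the fingers, y is the line along which they close (so a half turn about z gives the same grasp; the last joint's range is limited). The gripper opens to 91 mm and grips with 3 to 60 N. Pads are 32 mm wide; open, the fingers measure 118 mm over their backs; the gripper's body (76 mm by 178 mm) begins 60 mm behind the grasp point.
Start: joints at [1.097, 0.494, 1.345, -0, 1.302, -0.096], TCP at [0.231, 0.581, 0.214] pointing down, gripper open.
Joint ranges: [-2.91, 2.91], [-0.82, 2.16], [0.22, 2.67], [-1.22, 4.37], [0.12, 2.79], [-3.08, 3.08]. Speed limits (rad/s): [1.89, 1.89, 2.57, 3.01, 3.01, 3.01].

INTERFACE

Orientations are given as a unit quaternion [x, y, z, w].
In Python, from bench import ctrl gives the robot as it stands.
- The arm moves only by the shell command python3 -m pendant 'ROWS' [OPENING]. ROWS is JSON, a list of rows, each a list of 2 entries, a list of its own where there are three numbers: the shift along the world's x, y, z in units of 2 cm (1.0 is 2 cm), then the turn about the world's z in units of 0.1 rad (1.0 is 0.1 rad). A call has 1 to 20 rows; each row shifts and turns the commanded pose from where the row before left it; what a row does not reach is not made up. A row lasts 1/8 s, in which the tool goes at most 62.5 mm and 10.7 degrees, less where a joint would pass 70% of its speed; a pose out of reach is approached as far as the arm can. A call with a number of a shift or a turn outside -1 to 1 is refused whole. A call with a gripper value outside its range is refused whole. OPENING is the gripper's target within -1 to 1 (fully open at 1, half-way at 0, shut at -1), set as the call begins (- or left out, the last holds). The fingers move at their own pace and stop on an object; the grip force is fixed at half the most. Time passes only in rows, so rows that do not move let the fingers close. It gives the time, the measured TCP pose, the force, the opening and the grip force at its end, in the units of the state.
- ctrl.sense(): the state, without advancing time (a new reading comes with each control period).
- ctrl.read_camera(name): name is "scene" or "top"; returns the picture (400x640x3 uint8, blue, green, red); there is no depth.
- ctrl.camera_model(name): a dict with "camera_matrix" (3x3 intrinsics, pixels), "eye" and "rotation" of the camera in the world. Camera axes: x right, y down, z forward; pixel columns grow to the right and rows downward; lengths in m; the calibration is good to about 2 mm. A picture is of the moment at which its call begins. camera_model takes no time and is no camera call.
- ctrl.sign_off(): hands the job in; it is judged then, once.
The state is a dict: "t": time; "joint_positions": joint angles; "joint_velocities": joint speeds; "joint_torque": joint torques, N m; "position": TCP position; "tcp_rot": TCP orientation; "wrist_force": force on the tool from outside, world axes, zero at the start; "wrist_torque": the same for the moment, N m; "width": finger opening in m; "finger_force": force on a finger pad.
Only numpy, scipy, OpenCV 4.12 (cv2) and the standard library are available. Lean on these libraries where they do the work, as an engineer would, in place of code of your own. Each camera call takes 0.05 s, during which the arm holds its last target. There are 200 camera calls.

TASK

Slide the tall board cassette straight up out of the slotted rack, leaving the low one in place, stand it centred on the bed of the cam clamp between the jaw and the stop, and let go of it. Then swing the clamp's cam lever just far enough that the jaw takes up the gap and grips the cassette firmly, feeling for the rise in resistance, without forcing the lever on past that. Leave the cassette clamped upright and the lever where it holds.

Things in the scene. Friction and masses are not known exactly. Their poses are not given: they have to be found in the camera images.
- rack_mid (a point): Slotted black rack, 100 x 137 mm, fixed. Point on its floor (12 mm above the table) midway between its two slots; x runs across the slots, y along them, z up. The slots lie 23 mm to either side along x, are 13 mm wide, and have guide ribs at both ends that stand 36 mm above the rack's floor. One cassette stands in each.
- tall_cassette_centre (a point): Tall cassette: circuit board in a plain aluminium edge frame, 10 mm thick (x), 140 mm long (y), 100 mm high (z), about 0.25 kg. Point: its centre, 50 mm below its upper edge. It stands in either slot; grip it across its thickness at the upper edge. It alone is 100 mm high.
- low_cassette_centre (a point): Centre of the low cassette of the same make, 10 x 140 x 70 mm (its upper edge is 35 mm higher). To be left in its slot.
- clamp_seat (a point): Where the cassette goes: point on the clamp's flat bed (22 mm above the table), midway along the jaw; x points from jaw to stop, y along them, z up. The cassette stands here with its length along y, its centre 50 mm above this point. Centred here it always has at least 2 mm on both sides on its way down; let go, it may lean a little until the closing jaw sets it upright against the stop.
- clamp: Steel cam clamp, fixed, 165 x 120 mm. Origin on the table, 22 mm under and 7 mm to the -x side of the seat point; same axes. The jaw's face lies at x = -1.5 mm when the lever is at 0 and moves to +x. Jaw pad and stop plate are 96 mm long and reach 72 mm above the table, the top 8 mm flared outwards by 6 mm as a lead-in.
- stop_post: The clamp's stop on the +x side, against which the cassette is pressed: a steel post with a flat aluminium plate on hand-set screws. Its origin is the clamp's. The plate's face stands anywhere from x = 14 to 20 mm in the clamp's frame: it is not measured, so how far the lever must go has to be felt.
- cam_pivot (a point): Point on the upright axis of the cam lever, 65 mm from the seat point towards the clamp's -x, 90 mm above the table (height at which to take the knob).
- lever_knob (a point): Upright round black knob at the lever's end, 20 mm diameter, 75 mm from the pivot axis, 61 to 109 mm above the table (the lever arm's top is at 59 mm). Point on its axis at 90 mm. It spins freely on its spindle and swings level round the side of the clamp away from the stop.
- cam_lever (a joint): Lever angle (rad): 0 open, knob 1.55 rad from the clamp's -x towards -y; grows clockwise from above to 1.8; stays where left. The jaw advances 8.5 mm per rad. A steady push of 5 to 9 N at the knob while free; once the sprung jaw pinches it grows about 0.1 N per N of clamping force, 20 N per rad. Firm is 30 to 80 N: 3 to 8 N more push, 0.17 to 0.4 rad past first touch. Over 110 N bends the frame.

How it is judged:
By the outcome, as a careful person would: the job done as asked, in the order asked, and still so for the second after the job is handed in, with the robot touching nothing.
It also fails if it takes over 64 s, if anything falls off the work surface, if the arm or the gripper's body presses on something with over 40 N, if the wrist force passes 120 N, or if a joint passes its speed limit or range.

## Working session

There is one attempt and no reset: what is moved stays moved. The work goes in short steps, Python scripts to look and compute and a shell command to move; the robot and the scene stay as the last step left them, time stands still between calls to the robot, and variables do not carry over. Pictures are saved under pics/ and viewed, at most 10 in all, crops included, and the job is handed in when it is done.

```bash
mkdir -p pics; ls; python3 - <<'E'
from bench import ctrl
import cv2
for n in("scene","top"):
    cv2.imwrite(f"pics/{n}0.png",ctrl.read_camera(n)); m=ctrl.camera_model(n); print(n,m)
s=ctrl.sense();print(s)
E
```

```text
pics
scene {'camera_matrix': array([[501.91837612,   0.        , 315.68996591],
       [  0.        , 501.91837612, 207.72089339],
       [  0.        ,   0.        ,   1.        ]]), 'eye': array([0.10355612, 0.45277864, 0.44218449]), 'rotation': array([-0.20731596,  0.81260143, -0.52616618,  0.14088353])}
top {'camera_matrix': array([[421.85389363,   0.        , 319.56874424],
       [  0.        , 421.85389363, 200.62587923],
       [  0.        ,   0.        ,   1.        ]]), 'eye': array([ 0.37338407, -0.22405352,  0.94425301]), 'rotation': array([-0.69599778,  0.71645711, -0.03555235,  0.03181705])}
{'t': 0.1, 'joint_positions': array([ 1.09749931e+00,  4.94090399e-01,  1.34603144e+00,  8.60593942e-06,
        1.30254054e+00, -9.55174370e-02]), 'joint_velocities': array([ 0.00019346,  0.00058306, -0.00238962,  0.00044064, -0.0011437 ,
        0.00172746]), 'joint_torque': array([ 2.27721161e-03, -8.80237913e+01, -3.82546628e+01,  7.06816488e-02,
        4.81151242e-02, -1.36971526e-04]), 'position': array([0.2303872 , 0.58062785, 0.21342975]), 'tcp_rot': array([ 1.87769642e-01,  9.82212948e-01, -5.12208827e-04, -1.54057150e-04]), 'wrist_force': array([-0.10551293, -0.698693  ,  0.409947  ]), 'wrist_torque': array([ 0.0091214 , -0.04336969,  0.03824987]), 'finger_force': 0.0, 'width': 0.09102967028287395}
```

View pics/scene0.png

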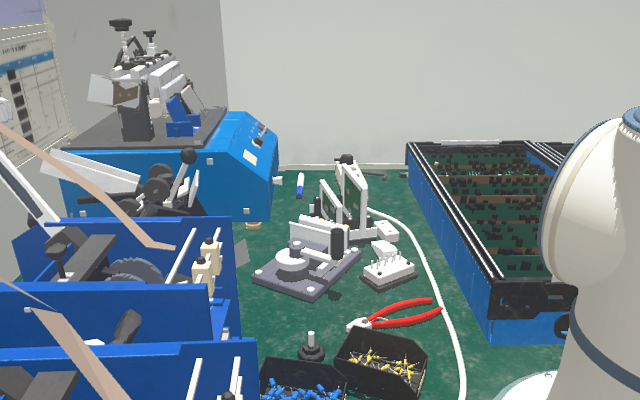

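View pics/top0.png

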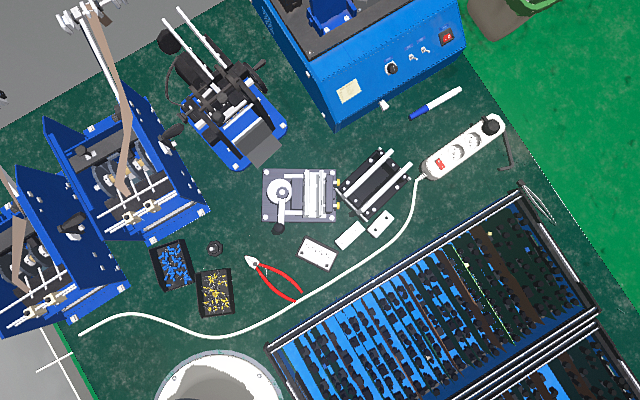

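The scene view shows the clamp at about (305,260) and the rack with the cassettes behind it at about (345,200). The top view shows the clamp at about (300,195), with the knob near (278,228), and the rack at about (377,182). I'll zoom in on both.

```bash
python3 - <<'E'
import cv2,numpy as np
a=cv2.imread("pics/scene0.png")[140:310,240:420]; b=cv2.imread("pics/top0.png")[135:245,250:430]
a=cv2.resize(a,None,fx=3.3,fy=3.3,interpolation=cv2.INTER_CUBIC)
b=cv2.resize(b,None,fx=4.4,fy=4.4,interpolation=cv2.INTER_CUBIC)
cv2.imwrite("pics/s1.png",a);cv2.imwrite("pics/t1.png",b)
E
cat > h.py <<'E'
import numpy as np,cv2
from scipy.spatial.transform import Rotation as R
from bench import ctrl
def ray(n,p):
    m=ctrl.camera_model(n);d=np.linalg.inv(m["camera_matrix"])@[p[0],p[1],1]
    return m["eye"],R.from_quat(m["rotation"]).apply(d)
def plane(n,p,z):
    e,d=ray(n,p);return e+d*(z-e[2])/d[2]
def proj(n,P):
    m=ctrl.camera_model(n);q=R.from_quat(m["rotation"]).inv().apply(np.asarray(P)-m["eye"])
    u=m["camera_matrix"]@q;return u[:2]/u[2]
def tri(p,q,n1="top",n2="scene"):
    e,d=ray(n1,p);f,g=ray(n2,q);s=np.linalg.lstsq(np.c_[d,-g],f-e,rcond=None)[0]
    A,B=e+d*s[0],f+g*s[1];return (A+B)/2,np.linalg.norm(A-B)
E
```

```text
(no output)
```

View pics/s1.png

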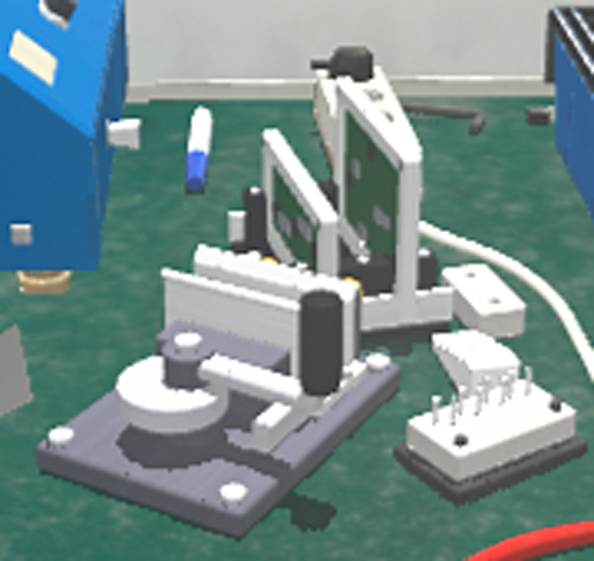

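View pics/t1.png

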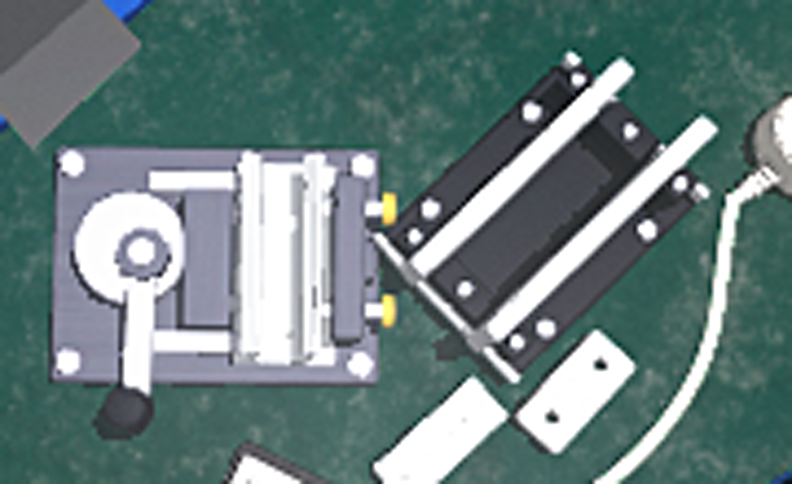

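Crop views: the tall cassette is the right-hand bar in the top view, with its upper edge running (480,340)→(708,125). The low cassette is the left-hand bar. The clamp has white corner screws, its pivot is at (143,252) and the knob at (125,410).

```bash
cat > m.py <<'E'
from h import *
T=lambda x,y:np.array([x/4.4+250,y/4.4+135])-.5+.11
S=lambda x,y:np.array([x/3.3+240,y/3.3+140])-.5+.15
np.set_printoptions(precision=4,suppress=True)
for nm,t,s in [("scrA",T(72,163),S(60,437)),("scrB",T(67,361),S(233,491)),("scrC",T(360,364),S(378,361)),
 ("pivottop",T(143,252),S(187,341)),("tall near",T(481,341),S(413,157)),("tall far",T(710,124),S(345,84)),
 ("low near",T(418,268),S(328,217)),("low far",T(625,66),S(270,138)),("knobtop",T(128,405),S(320,296))]:
    print(nm,*tri(t,s))
# sub-pixel: ridge of the two bars in the top picture
im=cv2.cvtColor(cv2.imread("pics/top0.png"),cv2.COLOR_BGR2GRAY).astype(float)
for nm,a,b in [("tall",T(481,341),T(710,124)),("low",T(418,268),T(625,66))]:
    u=(b-a)/np.linalg.norm(b-a);n=np.array([-u[1],u[0]]);pts=[]
    w=np.arange(-5,5.01,.25)
    for f in np.linspace(.15,.9,30):
        p=a+f*(b-a)+w[:,None]*n
        v=cv2.remap(im.astype(np.float32),p[:,0].astype(np.float32),p[:,1].astype(np.float32),cv2.INTER_LINEAR).ravel()
        k=np.clip(v-150,0,None);pts.append(((k*w).sum()/k.sum(),(v>150).sum()*.25))
    print(nm,"offset px",np.median(pts,0),"n",n)
for z in (0.112,):print("tall",plane("top",T(481,341),z),plane("top",T(710,124),z))
print("low",plane("top",T(418,268),.082),plane("top",T(625,66),.082))
E
python3 m.py
```

```text
scrA [ 0.5301 -0.113   0.0166] 0.00011115931504296041
scrB [ 0.43   -0.1091  0.0183] 0.00010487722269984156
scrC [ 0.4243 -0.2552  0.0173] 0.00017368211364342348
pivottop [ 0.4785 -0.1517  0.0645] 0.0009696745180710071
tall near [ 0.4286 -0.306   0.1151] 0.002160342930608429
tall far [ 0.5241 -0.4159  0.1072] 0.000755789133428138
low near [ 0.4661 -0.281   0.0823] 0.0028075981667590546
low far [ 0.559  -0.3838  0.0765] 0.00021764180017917306
knobtop [ 0.4043 -0.1471  0.1081] 0.0009937417925741316
tall offset px [-0.05  5.5 ] n [0.6878 0.7259]
low offset px [0.189 5.625] n [0.6984 0.7157]
tall [ 0.4278 -0.3068  0.112 ] [ 0.5236 -0.4146  0.112 ]
low [ 0.4648 -0.2816  0.082 ] [ 0.5579 -0.3827  0.082 ]
```

```bash
cat > m2.py <<'E'
from h import *
np.set_printoptions(precision=3,suppress=True)
for t in [(210,207),(130,285),(183,135),(204,203),(75,310),(95,240),(40,150)]:
  for s in [(235,217),(245,280),(257,340),(210,155)]:
    p,r=tri(t,s)
    if r<.02: print("mach",t,s,p,round(r,4))
for s,t in [((165,245),(125,182)),((175,247),(128,180)),((5,125),(90,10))]: print("strip",*tri(t,s))
ex=np.array([-.039,-.999,0]);ey=np.array([.999,-.039,0]);seat=np.array([.4760,-.2167,0]);O=seat-.007*ex
for nm,x,z in [("jaw top",-.0075,.072),("jaw face top",-.0015,.064),("stop face 14",.014,.064),("stop top 14",.020,.072),("20top",.026,.072)]:
  for y in (-.048,.048):
    P=O+ex*x+ey*y;P[2]=z
    print(nm,y,(proj("top",P)+.39-[250,135])*4.4,(proj("scene",P)+.35-[240,140])*3.3)
E
python3 m2.py
```

```text
mach (210, 207) (245, 280) [ 0.456 -0.001  0.084] 0.0178
mach (210, 207) (257, 340) [ 0.451  0.013 -0.   ] 0.0113
mach (204, 203) (245, 280) [0.459 0.007 0.089] 0.0045
mach (95, 240) (235, 217) [0.378 0.133 0.252] 0.019
mach (95, 240) (210, 155) [0.391 0.119 0.301] 0.0153
strip [0.485 0.117 0.188] 0.010750822377536336
strip [0.485 0.11  0.184] 0.021167687108670598
strip [0.741 0.118 0.297] 0.028848399179950454
jaw top -0.048 [246.801 351.658] [325.349 308.858]
jaw top 0.048 [249.425 150.088] [163.771 267.02 ]
jaw face top -0.048 [259.921 352.837] [331.063 318.485]
jaw face top 0.048 [262.386 153.062] [170.655 276.519]
stop face 14 -0.048 [292.555 353.166] [345.835 306.304]
stop face 14 0.048 [294.685 153.398] [186.853 265.546]
stop top 14 -0.048 [305.229 352.247] [351.659 287.531]
stop top 14 0.048 [307.247 150.69 ] [192.63  247.813]
20top -0.048 [317.976 352.376] [357.222 283.021]
20top 0.048 [319.862 150.821] [198.742 243.745]
```

The measurements agree: heights are 0.112, 0.082 and 0.109, and the knob and pivot line up with the text. I'll rise, cross over high and turn −0.46 rad.

```bash
python3 -m pendant '[[[0,0,1],0],[[0,0,1],0],[[0,0,1],0],[[0,0,1],0],[[0,0,1],0],[[0,0,1],0],[[0,0,1],0],[[0,0,1],0],[[0,-0.5,1],0],[[0,-1,1],0],[[0,-1,0.5],0],[[0.2,-1,0],0],[[0.2,-1,0],0],[[0.2,-1,0],0],[[0.2,-1,0],0],[[0.2,-1,0],0],[[0.2,-1,0],0],[[0.2,-1,0],0],[[0.2,-1,0],0],[[0.2,-1,0],0]]' -0.1
python3 -m pendant '[[[0.3,-1,0],-0.3],[[0.3,-1,0],-0.3],[[0.3,-1,0],-0.3],[[0.3,-1,0],-0.3],[[0.3,-1,0],-0.3],[[0.3,-1,0],-0.3],[[0.3,-1,0],-0.3],[[0.3,-1,0],-0.3],[[0.3,-1,0],-0.3],[[0.3,-1,0],-0.3],[[0.3,-1,0],-0.3],[[0.3,-1,0],-0.3],[[0.3,-1,0],-0.3],[[0.3,-1,0],-0.3],[[0.3,-1,0],-0.3],[[0.3,-1,0],-0.1],[[0.3,-1,0],0],[[0.3,-1,0],0],[[0.3,-1,0],0],[[0.3,-1,0],0]]'
```

```text
t: 2.6
position: [0.2668, 0.3496, 0.4239]
tcp_rot: [0.188, 0.982, -0.0, 0.0]
wrist_force: [-0.2, 0.1, -0.6]
width: 0.0408
finger_force: 0.0
t: 5.1
position: [0.3862, -0.0502, 0.4239]
tcp_rot: [0.407, 0.914, 0.0, 0.0]
wrist_force: [-0.2, 0.7, -0.2]
width: 0.041
finger_force: 0.0
```

```bash
python3 -m pendant '[[[0.3,-1,0],0],[[0.3,-1,0],0],[[0.3,-1,0],0],[[0.3,-1,-0.2],0],[[0.3,-1,-1],0],[[0.3,-1,-1],0],[[0.3,-1,-1],0],[[0.3,-1,-1],0],[[0.3,-1,-1],0],[[0.3,-1,-1],0],[[0.3,-1,-1],0],[[0.3,-1,-1],0],[[0.3,-1,-1],0],[[0.3,-1,-1],0],[[0.27,-1,-1],0],[[0,-0.5,-1],0],[[0,0,-1],0],[[0,0,0],0]]'
python3 - <<'E'
from h import *
a=ctrl.read_camera("scene")[100:260,270:430];b=ctrl.read_camera("top")[135:245,320:440]
im=np.hstack([cv2.resize(a,(440,440),interpolation=2),cv2.resize(b,(360,330),interpolation=2).repeat(1,0) if 0 else cv2.copyMakeBorder(cv2.resize(b,(360,330),interpolation=2),0,110,0,0,0)])
cv2.imwrite("pics/h1.png",im);print(ctrl.sense()["position"])
E
```

```text
t: 7.35
position: [0.4748, -0.3589, 0.1584]
tcp_rot: [0.407, 0.913, 0.001, -0.001]
wrist_force: [0.2, 0.4, 0.9]
width: 0.0411
finger_force: 0.0
[ 0.4758432  -0.35936824  0.16030902]
```

View pics/h1.png

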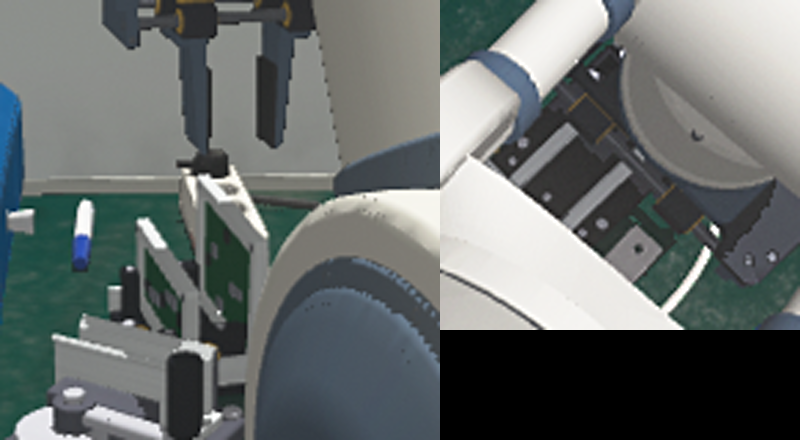

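The fingers (left crop, near (195,110) and (268,110)) straddle the tall cassette's upper edge at (225,200). Next I descend and close.

```bash
python3 -m pendant '[[[0,-0.05,-0.7],0],[[0,0,-0.8],0],[[0,0,-0.8],0],[[0,0,-0.8],0],[[0,0,-0.5],0],[[0,0,0],0]]'
python3 -m pendant '[[[0,0,0],0],[[0,0,0],0],[[0,0,0],0],[[0,0,0],0],[[0,0,0],0],[[0,0,0],0]]' -1
```

```text
t: 8.2
position: [0.4756, -0.3598, 0.087]
tcp_rot: [0.407, 0.914, 0.0, -0.001]
wrist_force: [0.3, -0.2, 0.3]
width: 0.0408
finger_force: 0.0
t: 8.95
position: [0.4761, -0.3601, 0.0882]
tcp_rot: [0.407, 0.914, -0.0, 0.0]
wrist_force: [0.4, 0.1, 5.7]
width: 0.0095
finger_force: 30.0
```

```bash
python3 -m pendant '[[[0,0,0.3],0],[[0,0,0.5],0],[[0,0,0.5],0],[[0,0,0.7],0],[[0,0,0.8],0],[[0,0,1],0],[[0,0,1],0],[[0,0,1],0],[[0,0,0],0]]'
```

```text
t: 10.07
position: [0.4766, -0.3606, 0.2059]
tcp_rot: [0.407, 0.914, -0.001, 0.002]
wrist_force: [-0.8, -0.3, -2.8]
width: 0.0101
finger_force: 30.0
```

```bash
python3 -m pendant '[[[0,0.5,0],0.6],[[0,0.7,0],0.8],[[0,0.7,0],0.8],[[0,0.7,0],0.8],[[0,0.8,0],0.8],[[0,0.8,0],0.8],[[0,0.8,0],0.8],[[0,0.8,0],0.9],[[0,0.7,0],0.9],[[0,0.7,0],0.8],[[0,0,0],0],[[0,0,0],0]]'
python3 - <<'E'
from h import *
a=ctrl.read_camera("scene");b=ctrl.read_camera("top")
cv2.imwrite("pics/sc2.png",a);cv2.imwrite("pics/tp2.png",b)
s=ctrl.sense();print(s["position"],s["tcp_rot"])
A=cv2.resize(a[110:300,250:420],None,fx=3,fy=3,interpolation=2);B=cv2.resize(b[150:250,240:340],None,fx=2.8,fy=2.8,interpolation=2)
B=cv2.copyMakeBorder(B,0,A.shape[0]-B.shape[0],0,0,0)
cv2.imwrite("pics/h2.png",np.hstack([A,B]));print(A.shape,B.shape)
E
```

```text
t: 11.58
position: [0.4759, -0.2164, 0.2037]
tcp_rot: [0.02, 1.0, -0.0, -0.0]
wrist_force: [-0.6, -0.0, -2.8]
width: 0.0103
finger_force: 30.0
[ 0.47592243 -0.21658715  0.20375636] [ 1.97012769e-02  9.99805909e-01 -3.71630607e-05 -6.02548749e-05]
(570, 510, 3) (570, 280, 3)
```

View pics/h2.png

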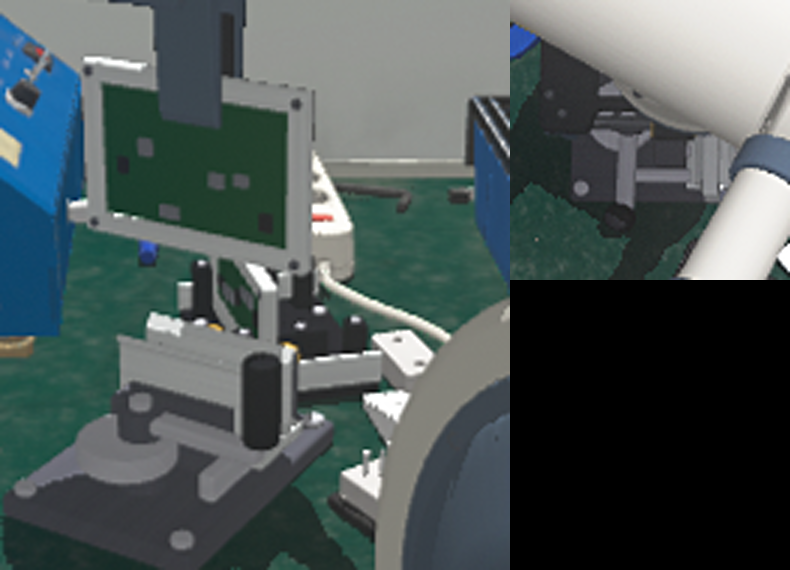

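```bash
python3 - <<'E'
from h import *
np.set_printoptions(precision=1,suppress=True)
ex=np.array([-.039,-.999,0]);ey=np.array([.999,-.039,0]);c=np.array([.4759,-.2166,0.2037-.076+.05])
for x in(-.005,.005):
  for y in(-.07,.07):
    for z in(-.05,.05):
      print(x,y,z,(proj("scene",c+ex*x+ey*y+[0,0,z])+.35-[250,110])*3)
E
```

```text
-0.005 -0.07 -0.05 [312.1 278.6]
-0.005 -0.07 0.05 [316.1  94.2]
-0.005 0.07 -0.05 [ 93.1 230. ]
-0.005 0.07 0.05 [85.9 58.3]
0.005 -0.07 -0.05 [320.8 272.1]
0.005 -0.07 0.05 [325.2  89.3]
0.005 0.07 -0.05 [103.1 224.4]
0.005 0.07 0.05 [96.4 54.1]
```

```bash
python3 - <<'E'
from h import *
a=cv2.imread("pics/sc2.png")[125:210,272:362]
cv2.imwrite("pics/z2.png",cv2.resize(a,None,fx=7,fy=7,interpolation=cv2.INTER_NEAREST))
E
```

```text
(no output)
```

View pics/z2.png

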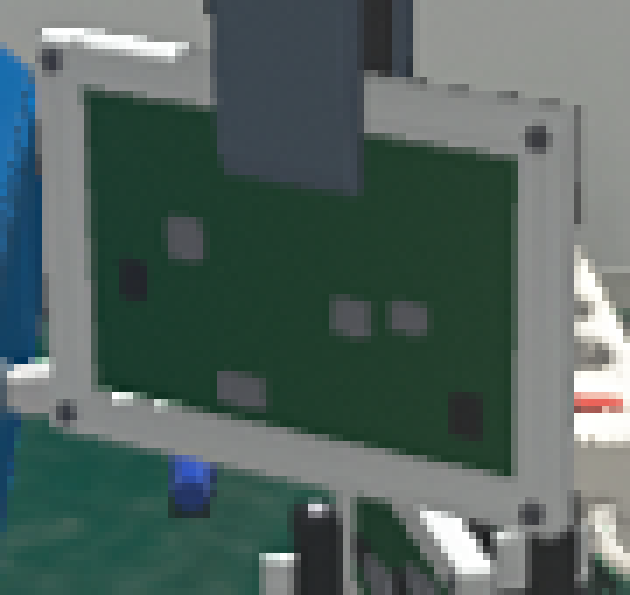

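The zoom shows the cassette's face corners at about (40,42), (575,105), (50,430) and (572,535). Its centre sits about 2 mm toward clamp +y of the TCP, so I'll correct that. Next is a quick check of the gap across the jaws, from the brightness profile in the first top view.

```bash
python3 - <<'E'
from h import *
np.set_printoptions(precision=1,suppress=True,linewidth=150)
im=cv2.cvtColor(cv2.imread("pics/top0.png"),cv2.COLOR_BGR2GRAY)
print(np.arange(300,332))
for r in(175,185,192,202,210): print(r,im[r,300:332])
ex=np.array([-.039,-.999,0]);ey=np.array([.999,-.039,0]);O=np.array([.4760,-.2167,0])-.007*ex
for y in(.04,-.03):
  for nm,x,z in [("jawtop",-.0075,.072),("jawface@64",-.0015,.064),("jawface@bed",-.0015,.022),("stop14@64",.014,.064),("stop14top",.02,.072),("stop20top",.026,.072)]:
    print(y,nm,proj("top",O+ex*x+ey*y+[0,0,z]))
E
```

```text
[300 301 302 303 304 305 306 307 308 309 310 311 312 313 314 315 316 317 318 319 320 321 322 323 324 325 326 327 328 329 330 331]
175 [255 255 255 155 123 255 255 249 255 227 255 255 255 255 255 255 190 166 154 253 238 234 255 253 255 255 137 134 140 136 138 144]
185 [150 151 132 136 111 254 249 251 255 198 255 255 255 255 255 255 255 195 158 255 238 217 255 205 180  85 126 156 152 149 151 155]
192 [151 163 108 105 154 255 247 249 255 237 255 255 255 255 255 255 199 169 164 255 238 222 255 211 186  87 132 156 153 153 152 154]
202 [155 159 136 133 156 255 246 249 255 238 255 255 255 255 255 255 203 172 150 255 247 140 255 171 189  79 140 156 154 152 153 156]
210 [190 193 110 124 173 255 253 248 255 253 255 255 255 255 255 236 177 178 155 255 238 234 255 169 191  81 150 158 160 159 161 160]
0.04 jawtop [306.2 172.5]
0.04 jawface@64 [309.2 173.1]
0.04 jawface@bed [309.6 176.2]
0.04 stop14@64 [316.5 173.2]
0.04 stop14top [319.4 172.6]
0.04 stop20top [322.3 172.7]
-0.03 jawtop [305.8 205.9]
-0.03 jawface@64 [308.8 206.2]
-0.03 jawface@bed [309.2 207.8]
-0.03 stop14@64 [316.2 206.3]
-0.03 stop14top [319.1 206. ]
-0.03 stop20top [322. 206.]
```

The jaw seam falls where predicted (column 309), and the stop face is near x≈19 mm. So there is clearance on both sides, and I'll lower.

```bash
python3 -m pendant '[[[-0.1,0,-0.4],0],[[0,0,-0.6],0],[[0,0,-0.6],0],[[0,0,-0.5],0],[[0,0,-0.4],0],[[0,0,-0.4],0],[[0,0,-0.4],0],[[0,0,0],0]]'
python3 -m pendant '[[[0,0,-0.4],0],[[0,0,-0.4],0],[[0,0,-0.4],0],[[0,0,-0.4],0],[[0,0,-0.2],0],[[0,0,-0.1],0],[[0,0,0],0]]'
```

```text
t: 12.68
position: [0.4737, -0.2159, 0.1374]
tcp_rot: [0.019, 1.0, 0.0, -0.0]
wrist_force: [-0.0, -0.7, -3.3]
width: 0.0099
finger_force: 30.0
t: 13.55
position: [0.474, -0.2161, 0.0999]
tcp_rot: [0.019, 1.0, -0.0, 0.0]
wrist_force: [0.1, -0.7, -2.7]
width: 0.0099
finger_force: 30.0
```

```bash
python3 -m pendant '[[[0,0,-0.08],0],[[0,0,0],0]]'; python3 -m pendant '[[[0,0,-0.08],0],[[0,0,0],0]]'
```

```text
t: 13.8
position: [0.4739, -0.2161, 0.0983]
tcp_rot: [0.019, 1.0, -0.0, 0.0]
wrist_force: [0.3, 0.2, -2.7]
width: 0.01
finger_force: 30.0
t: 14.05
position: [0.4741, -0.2164, 0.098]
tcp_rot: [0.019, 1.0, -0.0, 0.0]
wrist_force: [-8.3, 1.9, 25.6]
width: 0.0098
finger_force: 30.0
```

```bash
python3 -m pendant '[[[0,0,0.06],0],[[0,0,0],0]]'; python3 -m pendant '[[[0,0,0],0],[[0,0,0],0],[[0,0,0],0],[[0,0,0],0]]' -0.1; python3 -m pendant '[[[0,0,0.5],0],[[0,0,1],0],[[0,0,1],0],[[0,0,1],0],[[0,0,1],0],[[0,0,1],0],[[0,0,0],0]]'
python3 - <<'E'
from h import *
a=ctrl.read_camera("scene");b=ctrl.read_camera("top")
cv2.imwrite("pics/sc3.png",a);cv2.imwrite("pics/tp3.png",b)
A=cv2.resize(a[150:310,250:390],None,fx=3.4,fy=3.4,interpolation=2);B=cv2.resize(b[150:250,240:340],None,fx=3,fy=3,interpolation=2)
B=cv2.copyMakeBorder(B,0,A.shape[0]-B.shape[0],0,0,0)
cv2.imwrite("pics/h3.png",np.hstack([A,B]))
E
```

```text
t: 14.3
position: [0.474, -0.2161, 0.0981]
tcp_rot: [0.019, 1.0, -0.0, 0.0]
wrist_force: [-1.0, 0.2, 7.6]
width: 0.01
finger_force: 30.0
t: 14.8
position: [0.4739, -0.216, 0.0979]
tcp_rot: [0.019, 1.0, 0.0, -0.0]
wrist_force: [0.4, -0.4, -0.8]
width: 0.0408
finger_force: 0.0
t: 15.68
position: [0.4746, -0.2165, 0.2097]
tcp_rot: [0.019, 1.0, -0.001, 0.001]
wrist_force: [-0.3, -0.5, -0.5]
width: 0.0411
finger_force: 0.0
```

View pics/h3.png

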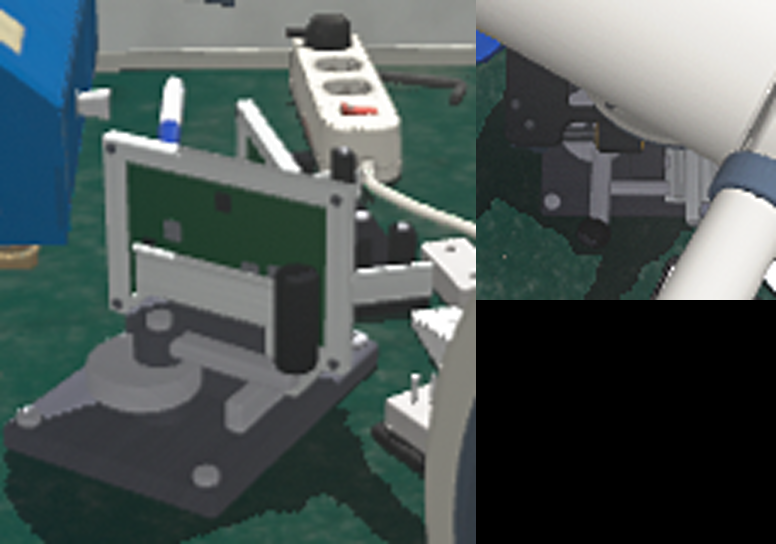

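The cassette stands upright in the clamp and is released: face corners are at about (105,130), (352,190) and (330,370), with even overhang on either side of the jaw. Before moving to the knob I'll check the clearance to the grey plate of the neighbouring machine and the joint values.

```bash
python3 - <<'E'
from h import *
np.set_printoptions(precision=3,suppress=True)
for t in [(258,168.6),(282,145),(272,137)]:
  for z in (0,.1,.2): print(t,z,plane("top",t,z))
  for s in [(249,255),(235,267),(249,243),(240,240),(237,268)]:
    p,r=tri(t,s)
    if r<.02: print(t,s,p,round(r,4))
s=ctrl.sense();print(s["joint_positions"])
piv=np.array([.4785,-.1517])
for th in (0,.4,.8,1.2,1.5):
  a=np.deg2rad(177.7-2.2-.0)-th+ (np.pi/2-1.55); print(th,piv+.075*np.array([np.cos(a),np.sin(a)]),np.rad2deg(a))
E
```

```text
(258, 168.6) 0 [ 0.54  -0.093  0.   ]
(258, 168.6) 0.1 [ 0.523 -0.107  0.1  ]
(258, 168.6) 0.2 [ 0.505 -0.121  0.2  ]
(258, 168.6) (249, 255) [ 0.533 -0.1    0.054] 0.004
(258, 168.6) (249, 243) [ 0.53  -0.102  0.075] 0.0073
(258, 168.6) (237, 268) [ 0.543 -0.092  0.03 ] 0.019
(282, 145) 0 [ 0.593 -0.149 -0.   ]
(282, 145) 0.1 [ 0.57  -0.157  0.1  ]
(282, 145) 0.2 [ 0.547 -0.165  0.2  ]
(282, 145) (249, 255) [ 0.584 -0.153  0.015] 0.0122
(282, 145) (235, 267) [ 0.599 -0.146 -0.011] 0.0077
(282, 145) (249, 243) [ 0.58  -0.154  0.039] 0.0081
(282, 145) (240, 240) [ 0.587 -0.15   0.044] 0.0079
(282, 145) (237, 268) [ 0.598 -0.147 -0.013] 0.0039
(272, 137) 0 [ 0.612 -0.126  0.   ]
(272, 137) 0.1 [ 0.587 -0.137  0.1  ]
(272, 137) 0.2 [ 0.562 -0.147  0.2  ]
(272, 137) (235, 267) [ 0.604 -0.131 -0.002] 0.0197
(272, 137) (240, 240) [ 0.591 -0.136  0.052] 0.018
[-0.542  0.354  1.608  0.     1.179 -2.075]
0 [ 0.404 -0.147] 176.69154175472238
0.4 [ 0.411 -0.119] 153.7732299494895
0.8 [ 0.429 -0.095] 130.85491814425654
1.2 [ 0.455 -0.08 ] 107.93660633902361
1.5 [ 0.478 -0.077] 90.74787248509891
```

```bash
python3 -m pendant '[[[-0.5,0.5,0],0],[[-0.6,0.6,0],0],[[-0.6,0.6,0],0],[[-0.6,0.6,0],0],[[-0.6,0.6,0],0],[[-0.63,0.57,0],0],[[0,0,0],0]]'
python3 -m pendant '[[[0,0,-0.5],0],[[0,0,-0.8],0],[[0,0,-0.8],0],[[0,0,-0.8],0],[[0,0,-0.8],0],[[0,0,-0.8],0],[[0,0,-0.8],0],[[0,0,-0.8],0],[[0,0,-0.7],0],[[0,0,0],0]]'
python3 -m pendant '[[[0,0,0],0],[[0,0,0],0],[[0,0,0],0]]' -0.43
```

```text
t: 16.65
position: [0.4025, -0.1459, 0.208]
tcp_rot: [0.019, 1.0, 0.0, -0.0]
wrist_force: [0.5, -0.4, -0.3]
width: 0.0411
finger_force: 0.0
t: 17.9
position: [0.403, -0.1467, 0.0707]
tcp_rot: [0.019, 1.0, 0.0, -0.001]
wrist_force: [0.4, 0.3, 0.6]
width: 0.0409
finger_force: 0.0
t: 18.27
position: [0.4036, -0.1468, 0.0723]
tcp_rot: [0.019, 1.0, -0.0, 0.0]
wrist_force: [0.6, -0.2, 0.1]
width: 0.0261
finger_force: 0.0
```

```bash
python3 -m pendant '[[[0.015,0.187,0],-0.5],[[0.025,0.186,0],-0.5],[[0.034,0.184,0],-0.5],[[0.043,0.182,0],-0.5]]'
python3 -m pendant '[[[0.052,0.18,0],-0.5],[[0.061,0.177,0],-0.5],[[0.07,0.174,0],-0.5]]'
python3 -m pendant '[[[0.079,0.17,0],-0.5],[[0.087,0.166,0],-0.5],[[0.095,0.162,0],-0.5]]'
cat > f.py <<'E'
import numpy as np
from bench import ctrl
s=ctrl.sense();p=s["position"][:2]-[.4785,-.1517];r=np.hypot(*p);a=np.arctan2(p[1],p[0]);u=p/r;t=np.array([u[1],-u[0]])
f=s["wrist_force"][:2];print("t %.2f r %.4f theta %.3f tang %.2f rad %.2f"%(s["t"],r,np.deg2rad(176.7)-a,-f@t,f@u))
E
python3 f.py
```

```text
t: 18.77
position: [0.4062, -0.1327, 0.0723]
tcp_rot: [0.119, 0.993, -0.001, 0.001]
wrist_force: [-1.7, -8.7, -1.3]
width: 0.026
finger_force: 4.8
t: 19.15
position: [0.4097, -0.1219, 0.0722]
tcp_rot: [0.193, 0.981, -0.001, 0.0]
wrist_force: [-2.4, -9.1, -0.6]
width: 0.0258
finger_force: 4.8
t: 19.52
position: [0.4145, -0.1118, 0.0722]
tcp_rot: [0.266, 0.964, -0.001, 0.0]
wrist_force: [-3.7, -9.1, 1.7]
width: 0.0262
finger_force: 4.9
t 19.52 r 0.0754 theta 0.500 tang 9.68 rad -1.69
```

The free push is about 9–9.7 N. I'll continue in small steps and watch the tangential force.

```bash
P="python3 -m pendant"; python3 -m pendant '[[[0.103,0.157,0],-0.5],[[0.111,0.151,0],-0.5]]'>/dev/null; python3 f.py
python3 -m pendant '[[[0.118,0.146,0],-0.5],[[0.125,0.139,0],-0.5]]'>/dev/null; python3 f.py
python3 -m pendant '[[[0.132,0.133,0],-0.5],[[0.139,0.126,0],-0.5]]'>/dev/null; python3 f.py
```

```text
t 19.77 r 0.0756 theta 0.598 tang 9.06 rad -0.64
t 20.02 r 0.0758 theta 0.697 tang 10.09 rad -1.19
t 20.27 r 0.0760 theta 0.794 tang 9.94 rad -1.95
```

```bash
python3 -m pendant '[[[0.145,0.119,0],-0.5],[[0.151,0.112,0],-0.5]]'>/dev/null; python3 f.py
python3 -m pendant '[[[0.156,0.104,0],-0.5]]'>/dev/null; python3 f.py
python3 -m pendant '[[[0.161,0.096,0],-0.5]]'>/dev/null; python3 f.py
python3 -m pendant '[[[0,0,0],0]]'>/dev/null; python3 f.py
```

```text
t 20.52 r 0.0761 theta 0.892 tang 10.10 rad 0.14
t 20.65 r 0.0762 theta 0.940 tang 9.25 rad -1.40
t 20.77 r 0.0762 theta 0.988 tang 10.61 rad -1.08
t 20.90 r 0.0762 theta 0.993 tang 5.80 rad -0.18
```

```bash
python3 -m pendant '[[[0.166,0.088,0],-0.5]]'>/dev/null; python3 f.py
python3 -m pendant '[[[0.17,0.08,0],-0.5]]'>/dev/null; python3 f.py
python3 -m pendant '[[[0.174,0.071,0],-0.5]]'>/dev/null; python3 f.py
python3 -m pendant '[[[0.177,0.062,0],-0.5]]'>/dev/null; python3 f.py
```

```text
t 21.02 r 0.0764 theta 1.034 tang 9.91 rad -0.27
t 21.15 r 0.0763 theta 1.085 tang 8.96 rad -0.93
t 21.27 r 0.0763 theta 1.133 tang 10.10 rad -0.70
t 21.40 r 0.0763 theta 1.182 tang 9.64 rad -1.68
```

```bash
python3 -m pendant '[[[0.18,0.053,0],-0.5]]'>/dev/null; python3 f.py
python3 -m pendant '[[[0.182,0.044,0],-0.5]]'>/dev/null; python3 f.py
python3 -m pendant '[[[0.184,0.035,0],-0.5]]'>/dev/null; python3 f.py
```

```text
t 21.52 r 0.0763 theta 1.230 tang 8.97 rad -0.06
t 21.65 r 0.0763 theta 1.278 tang 9.23 rad -1.14
t 21.77 r 0.0762 theta 1.327 tang 10.63 rad 0.58
```

```bash
python3 -m pendant '[[[0.186,0.026,0],-0.5]]'>/dev/null; python3 f.py
python3 -m pendant '[[[0.187,0.017,0],-0.5]]'>/dev/null; python3 f.py
```

```text
t 21.90 r 0.0762 theta 1.375 tang 10.62 rad 0.17
t 22.02 r 0.0762 theta 1.421 tang 12.05 rad -1.29
```

The force is starting to rise. I'll take two more small steps.

```bash
python3 -m pendant '[[[0.187,0.007,0],-0.5]]'>/dev/null; python3 f.py
python3 -m pendant '[[[0.187,-0.002,0],-0.5]]'>/dev/null; python3 f.py
```

```text
t 22.15 r 0.0762 theta 1.467 tang 12.28 rad -0.60
t 22.27 r 0.0762 theta 1.513 tang 13.93 rad -0.61
```

```bash
python3 -m pendant '[[[0.187,-0.011,0],-0.5]]'>/dev/null; python3 f.py; python3 -m pendant '[[[0,0,0],0],[[0,0,0],0]]'; python3 f.py
```

```text
t 22.40 r 0.0761 theta 1.559 tang 14.75 rad 0.55
t: 22.65
position: [0.4825, -0.0757, 0.0719]
tcp_rot: [0.73, 0.683, -0.001, -0.002]
wrist_force: [-11.3, 2.1, 8.5]
width: 0.0261
finger_force: 5.5
t 22.65 r 0.0761 theta 1.565 tang 11.39 rad 1.48
```

The push is about 5 N over the free level, or about 50 N of clamping. I'll release the knob and retreat upward.

```bash
python3 -m pendant '[[[-0.15,0,0],0],[[0,0,0],0],[[0,0,0],0]]' -0.15; python3 -m pendant '[[[0,0,0.5],0],[[0,0,1],0],[[0,0,1],0],[[0,0,1],0],[[0,0,1],0],[[0,0,1],0],[[0,0,1],0],[[0,0,1],0],[[0,0,1],0],[[-0.5,0.5,1],0],[[-1,1,0],0],[[-1,1,0],0],[[-1,1,0],0],[[-1,1,0],0],[[0,0,0],0]]'
python3 - <<'E'
from h import *
a=ctrl.read_camera("scene");b=ctrl.read_camera("top")
A=cv2.resize(a[150:310,250:390],None,fx=3.2,fy=3.2,interpolation=2);B=cv2.resize(b[150:250,250:350],None,fx=3.4,fy=3.4,interpolation=2)
B=cv2.copyMakeBorder(B,0,A.shape[0]-B.shape[0],0,0,0)
cv2.imwrite("pics/h4.png",np.hstack([A,B]))
E
```

```text
t: 23.02
position: [0.482, -0.0763, 0.072]
tcp_rot: [0.73, 0.683, 0.0, 0.0]
wrist_force: [0.3, -0.2, 0.3]
width: 0.0385
finger_force: 0.0
t: 24.9
position: [0.3905, 0.0147, 0.2626]
tcp_rot: [0.73, 0.684, 0.0, 0.0]
wrist_force: [0.1, -1.0, -0.5]
width: 0.0384
finger_force: 0.0
```

View pics/h4.png

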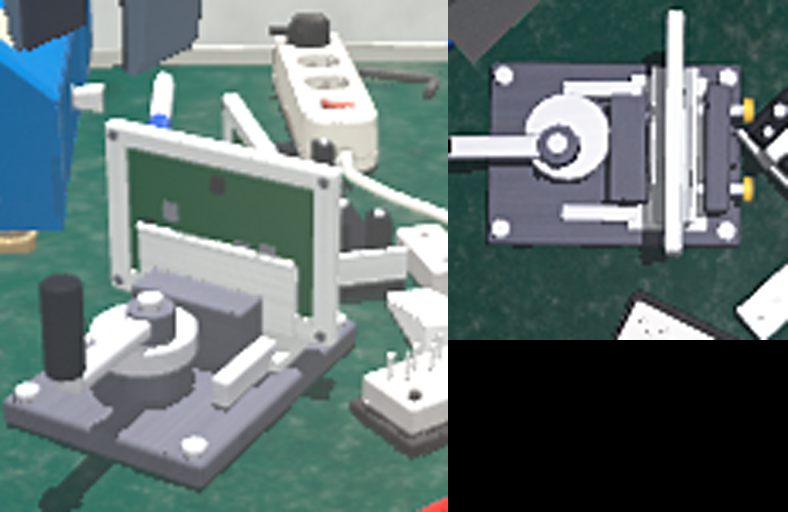

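The cassette is clamped upright, the lever has been swung, and the robot is clear. One last check, of lengthwise centring.

```bash
python3 - <<'E'
from h import *
for c in [(675,11),(675,253)]: print(plane("top",np.array(c)/3.4+[250,150]-.35,.122))
for y in (.07,-.07): print((proj("top",[.476+y,-.2167-.039*y-.005,.122])+.35-[250,150])*3.4)
E
```

```text
[ 0.53959389 -0.48710781  0.122     ]
[ 0.39881456 -0.47890319  0.122     ]
[224.22085953  12.75481682]
[221.59804731 253.61875284]
```

```bash
python3 -c "
from bench import ctrl
print(ctrl.sign_off())"
```

```text
the job is handed in; nothing more can be done
None
```

The tall cassette is out of the rack and clamped upright, centred to within about 1 mm along the jaw; the lever was left at about 50 N of estimated clamping force (5 N over the free push), the low cassette is still in its slot, and I handed the job in at about 25 s.

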